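Vent a jar of pickles: screw band off, flat lid cracked open and reseated

ROBOT

A 6-joint arm with a two-finger parallel gripper is mounted at the origin on a cart in front of the work surface, level with it; the furniture and walls round the work are solid. World frame = base frame: x ahead of the robot, y to its left, z up, the work surface at z = 0. Lengths are in m, angles in rad, forces in N, time in s.
With the tool pointing down it reaches from about 0.375 to 0.925 m from the base axis. Payload 5.7 kg.
Tool frame: the origin (TCP) lies midway between the tips of the shut fingers; the grasp point (between the pads) lies 19 mm behind it (manip.grip_depth is the distance from the TCP to the grasp point, in m); z points along the fingers, y is the line along which they close (so a half turn about z gives the same grasp; the last joint's range is limited). The gripper opens to 88 mm and grips with 3 to 60 N. Pads are 20 mm wide; open, the fingers measure 115 mm over their backs; the gripper's body (75 mm by 178 mm) begins 61 mm behind the grasp point.
Start: joints at [1.12, 0.359, 1.51, -0, 1.272, -0.115], TCP at [0.198, 0.566, 0.223] pointing down, gripper open.
Joint ranges: [-2.97, 2.97], [-1.01, 2.36], [0.21, 2.38], [-0.96, 4.11], [0.2, 2.71], [-2.98, 2.98]. Speed limits (rad/s): [2.39, 2.39, 3.14, 3.14, 3.14, 3.14].

INTERFACE

Orientations are given as a rotation vector (axis times angle).
In Python, from workcell import readout, camera, hand_in, manip gives the robot as it stands. The module is installed in compiled form; this text tells all that it offers.
- The arm moves only by the tool play_rows, never from a script. Its argument "motion" is a list of rows, each a list of 3 entries, a list of its own where there are three numbers: the shift along the world's x, y, z each as a share of 500 mm, from -1 to 1, then the turn about the world's z as a share of 45 degrees, from -1 to 1, then the closure in counts, from 0 (fully open) to 255 (shut). In form: [[[tx, ty, tz], roll, fingers], ...]. A call has exactly 5 rows; each row shifts and turns the commanded pose from where the row before left it; what a row does not reach is not made up. A row lasts 1/10 s, in which the tool goes at most 50 mm and 8.59 degrees, less where a joint would pass 70% of its speed; a pose out of reach is approached as far as the arm can. A call with a number of a shift or a turn outside -1 to 1 is refused whole. A call with a gripper value outside its range is refused whole. The fingers move at their own pace and stop on an object; the grip force is fixed at half the most. Time passes only in rows, so rows that do not move let the fingers close, or fill a call up. It gives the time, the measured TCP pose, the force, the opening and the grip force at its end, in the units of the state.
- readout.get_state(): the state, without advancing time (a new reading comes with each control period).
- camera(name): name is "side" or "top"; returns a dict with "image" (420x560x3 uint8, red, green, blue), "range_z" (420x560 float32, m along the optical axis (not along the pixel's ray), 0 where there is no reading), "fov_y" (degrees; the focal length in pixels is half the picture's height over the tangent of half this angle, whatever the lens; pixels are square), "cx", "cy" (the principal point, pixels), "camera_from_world" (4x4, takes a point from world to camera coordinates). Camera axes: x right, y up, looking along -z (the intrinsics and any distortion apply to the point x, -y, -z); pixel columns grow to the right and rows downward; lengths in m; the calibration is good to about 2 mm. A picture is of the moment at which its call begins.
- hand_in(): hands the job in; it is judged then, once.
The state is a dict: "t": time; "joint_pos": joint angles; "qvel": joint speeds; "tau": joint torques, N m; "eef_pos": TCP position; "tool_rot": TCP orientation; "contact_force": force on the tool from outside, world axes, zero at the start; "wrist_torque": the same for the moment, N m; "gripper_width": opening from 0.0 (shut) to 1.0 (fully open); "grasp_force": force on a finger pad.
Only numpy, scipy, OpenCV 4.12 (cv2) and the standard library are available. Lean on these libraries where they do the work, as an engineer would, in place of code of your own. Each camera call takes 0.05 s, during which the arm holds its last target. There are 200 camera calls.

TASK

The jar of fermenting pickled onions needs venting. Unscrew its steel screw band (ordinary right-hand thread, so anticlockwise seen from above; it takes several regrips) until it lifts free, and lay it flat in the empty saucer. Then take the flat lid by its tab and raise just that edge about a centimetre, with the opposite edge still resting on the jar, hold it a moment to let the gas out, and set the lid back down flat and centred on the mouth; leave the band off, the jar standing about where it is and everything else undisturbed.

Things in the scene. Friction and masses are not known exactly. Their poses are not given: they have to be found in the camera images.
- pickle_jar: the loose glass jar of pale pickled onions, 1.5 kg, the widest jar here: body 92 mm across up to z 86, shoulder sloping in to a 50 mm neck at z 109, rim of the mouth at z 140 (mm above its underside); 146 mm high with the band on. Origin: centre of its underside; z up along its axis. It stands freely on the worktop and turns or slides if forced.
- jar_mouth (a point): centre of the jar's mouth in the plane of the glass rim, 140 mm above the jar's underside; axes those of the jar. On the rim lies a springy 1.5 mm rubber seal that expands by 1.5 mm when the band is loosened, so the lid's underside rests about 1.5 mm above this plane with the band on and 3 mm above it with the band off.
- band_center (a point): centre (half-way up) of the steel screw band: an open-topped, finely ribbed ring, 66 mm outside diameter, 22 mm high, 0.08 kg; the lid's tab stands in the 41 mm opening of its top. z is its axis; x and y turn with it. Screwed home, this point is 4.8 mm and its lower edge 15.8 mm below the rim plane; for 15 mm below that edge there is only the 50 mm neck.
- neck_thread (a point): point on the jar's axis 8 mm below the rim plane, in the three-start right-hand thread that holds the band. The band rises 2.9 mm per rad turned anticlockwise (from above), is tight for the first half radian (about 0.15 N m) and comes free after about 3.3 rad; turning on to 4.5 rad does no harm. Until then pulling lifts the jar. The lid and tab may turn along.
- lid_center (a point): centre of the underside of the flat lid, a loose steel disc 48.8 mm in diameter and 2.5 mm thick, 0.06 kg, lying on the seal under the band. x points from here to the tab, z up.
- lid_tab (a point): centre of the lid's lift tab, a steel block standing on the lid 13.3 mm from its centre towards +x: 9.5 mm long along x, 9 mm thick along y, its top 17 mm above the lid's underside; this point is 9.5 mm above the lid's underside. Axes those of the lid: pinch it along y.
- lid_tab_edge (a point): point on the underside of the lid's edge on the tab's side, 24.4 mm from lid_center along +x.
- lid_far_edge (a point): point on the underside of the lid's edge opposite the tab, 24.4 mm from lid_center along -x.
- empty_saucer: the loose empty saucer (white with a few blue-grey lines), 146 mm across and 19 mm high; the band's place. Origin: centre of its underside. Another like it has a coffee cup standing on it and is left alone.
- saucer_center (a point): middle of the empty saucer, 10 mm above its underside. Laid in it, the band's lower edge rests about 11 mm above the worktop.
- tall_bottle: dark green bottle, 81 mm across and 298 mm high, standing between the jar and the saucer; to be left alone. Origin: centre of its underside.
- spice_jar: small jar, 41 mm across and 105 mm high, near the pickle jar; to be left alone. Origin: centre of its underside.
- salt_shaker: salt shaker, white with a grey top, 44 mm across and 90 mm high, near the pickle jar; to be left alone. Origin: centre of its underside.
- beaker: handleless white and blue cup, 74 mm across and 66 mm high, near the pickle jar; to be left alone. Origin: centre of its underside.
- pepper: bell pepper, 65 mm across and 70 mm high, near the empty saucer; to be left alone. Origin: centre of its underside.
Mind the look-alikes: they are no part of the job. Leave any green or purple look-alike of the part that bears lid_center alone.

How it is judged:
By the outcome, as a careful person would: the job done as asked, in the order asked, and still so for the second after the job is handed in, with the robot touching nothing.
It also fails if it takes over 67 s, if anything falls off the work surface, if the arm or the gripper's body presses on something with over 40 N, if the wrist force passes 120 N, or if a joint passes its speed limit or range.

## Working session

There is one attempt and no reset: what is moved stays moved. The work goes in short steps, Python scripts to look and compute and a tool call to move; the robot and the scene stay as the last step left them, time stands still between calls to the robot, and variables do not carry over. Pictures are saved under pics/ and viewed, at most 10 in all, crops included, and the job is handed in when it is done.

Besides the shell and the picture viewer there is one more tool, called after "Request:" as name(argument=value, ...), one argument or row to a line, values as JSON. play_rows: Moves the arm, as the interface text tells. Shift numbers are shares of 500 mm and turn numbers shares of 45 degrees, none past 1 either way. Its arguments: {"type":"object","properties":{"motion":{"type":"array","items":{"type":"array"}}},"required":["motion"]}

```bash
mkdir -p pics
cat > h.py <<'E'
import numpy as np, cv2
from workcell import readout, camera, hand_in, manip
def f(c): return 210/np.tan(np.radians(c["fov_y"])/2)
def cloud(c):
    z=c["range_z"]; v,u=np.mgrid[:420,:560]; F=f(c)
    p=np.stack([(u-c["cx"])/F*z,-(v-c["cy"])/F*z,-z,np.ones_like(z)],-1)
    w=p@np.linalg.inv(c["camera_from_world"]).T
    w=w[...,:3]; w[z==0]=np.nan
    return w
E
python3 - <<'E'
from h import *
s=readout.get_state(); print({k:np.round(v,3) for k,v in s.items()}); print([x for x in dir(manip) if x[0]!='_'])
for n in("top","side"):
    c=camera(n); print(n,c["fov_y"],c["cx"],c["cy"],[k for k in c]); print(np.round(c["camera_from_world"],3))
    np.savez(n+"0.npz",**c); cv2.imwrite(f"pics/{n}0.png",cv2.resize(c["image"][...,::-1],(784,588)))
E
```

```text
{'t': np.float64(0.0), 'joint_pos': array([ 1.12 ,  0.359,  1.511,  0.   ,  1.273, -0.115]), 'qvel': array([ 0.002,  0.002, -0.001, -0.001,  0.001,  0.   ]), 'tau': array([ 1.0000e-03, -5.1537e+01, -2.7073e+01,  6.7000e-02,  3.5000e-02,
       -0.0000e+00]), 'eef_pos': array([0.197, 0.566, 0.222]), 'tool_rot': array([-5.250e-01, -3.097e+00,  3.000e-03]), 'contact_force': array([ 0.343, -0.169, -0.051]), 'wrist_torque': array([-0.062,  0.027, -0.008]), 'grasp_force': np.float64(0.0), 'gripper_width': np.float64(0.996)}
['IKError', 'grip_depth']
top 56.54694599888555 276.47648229365484 207.57265741438144 ['image', 'range_z', 'fov_y', 'cx', 'cy', 'camera_from_world']
[[-0.003 -1.     0.013  0.088]
 [ 0.997 -0.002  0.083 -0.55 ]
 [-0.083  0.014  0.996 -1.002]
 [ 0.     0.     0.     1.   ]]
side 47.03225444699868 272.7037828328572 207.251283578052 ['image', 'range_z', 'fov_y', 'cx', 'cy', 'camera_from_world']
[[ 0.933 -0.361  0.008 -0.484]
 [ 0.315  0.824  0.472 -0.289]
 [-0.177 -0.437  0.882 -1.091]
 [ 0.     0.     0.     1.   ]]
```

View pics/top0.png

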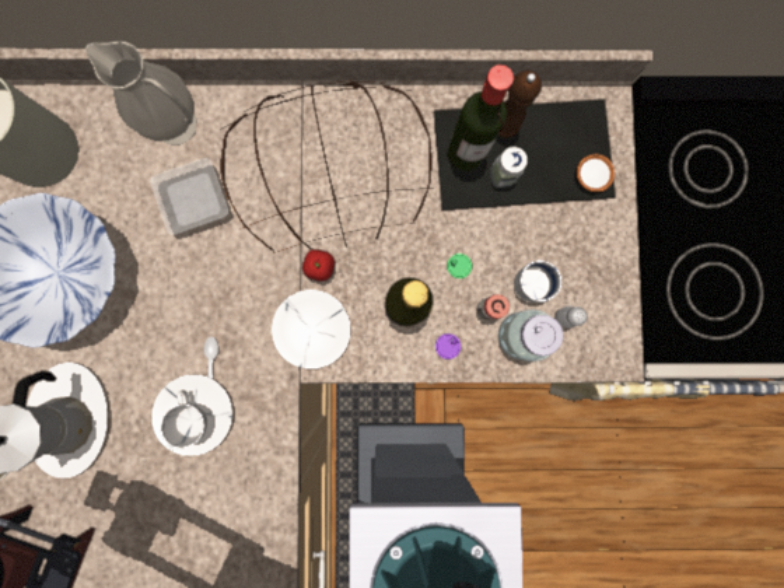

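View pics/side0.png

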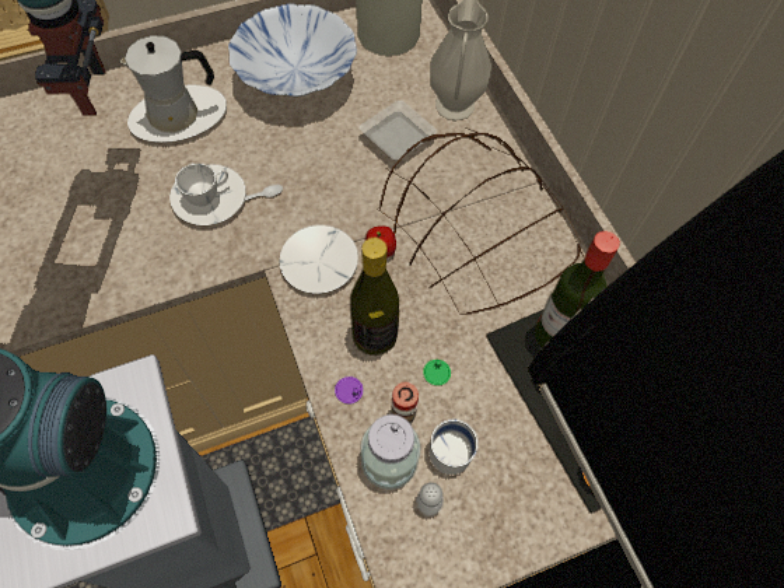

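The candidates, in the top picture (784x588), are:
- the pickle jar with its grey band and tab at (541,334), widest and standing
- the spice jar at (496,307), with a red top
- the green lid at (460,266) and the purple lid at (448,347), which are look-alike discs
- the salt shaker at (575,317)

I choose (541,334). The empty saucer is at (311,328); the one at (192,415) has the cup on it.

Run:
```python
from h import *
def box(w,z0,z1,x0,x1,y0,y1):
    m=(w[...,2]>z0)&(w[...,2]<z1)&(w[...,0]>x0)&(w[...,0]<x1)&(w[...,1]>y0)&(w[...,1]<y1); return m
C={n:dict(np.load(n+"0.npz")) for n in("top","side")}
for n,c in C.items():
    w=cloud(c)
    if n=="top": pts={"jar":(541,334),"spice":(496,307),"salt":(575,317),"beaker":(540,280),"bottle":(415,294),"saucer":(311,328),"pepper":(319,265)}
    else: pts={"jar":(390,445),"spice":(405,395),"salt":(430,492),"beaker":(453,450),"bottle":(374,250),"saucer":(319,260),"pepper":(380,240)}
    for k,(u,v) in pts.items(): print(n,k,np.round(w[int(v/1.4),int(u/1.4)],3))
    j=w[int(pts["jar"][1]/1.4),int(pts["jar"][0]/1.4)]
    m=box(w,.125,.2,j[0]-.06,j[0]+.06,j[1]-.06,j[1]+.06); p=w[m]
    print("jar top",np.nanpercentile(p,[1,50,99],axis=0).round(4).tolist())
    q=p[(p[:,2]>.141)&(p[:,2]<.150)]; (cx,cy),r=cv2.minEnclosingCircle(q[:,:2].astype(np.float32)); print("rim circ",cx,cy,r,len(q))
    q=p[p[:,2]>.151]; print("tab",len(q),q.mean(0),q[:,2].max())
    s=w[int(pts["saucer"][1]/1.4),int(pts["saucer"][0]/1.4)]
    m=box(w,.013,.03,s[0]-.085,s[0]+.085,s[1]-.085,s[1]+.085);q=w[m]; (cx,cy),r=cv2.minEnclosingCircle(q[:,:2].astype(np.float32)); print("saucer",cx,cy,r,len(q))
    print("table z",np.nanmedian(w[...,2]))
u,v=386,239;a=C["top"]["image"][v-30:v+30,u-35:u+35]
u,v=280,313;b=C["side"]["image"][v-30:v+30,u-35:u+35]
cv2.imwrite("pics/crop.png",np.hstack([cv2.resize(x[...,::-1],(395,338),interpolation=cv2.INTER_CUBIC) for x in(a,b)]))
```

```text
top jar [ 0.469 -0.165  0.142]
top spice [ 0.515 -0.1    0.104]
top salt [ 0.498 -0.241  0.086]
top beaker [ 0.571 -0.204  0.007]
top bottle [0.522 0.053 0.3  ]
top saucer [0.481 0.23  0.007]
top pepper [0.593 0.211 0.067]
jar top [[0.4346, -0.1977, 0.1262], [0.4666, -0.1643, 0.1452], [0.4987, -0.1341, 0.1583]]
rim circ 0.4668089747428894 -0.16675575077533722 0.03329623118042946 615
tab 18 [ 0.47608889 -0.15568419  0.15764441] 0.15996310884809528
saucer 0.4799429178237915 0.22925794124603271 0.073924720287323 1029
table z 0.0009305346568826423
side jar [ 0.461 -0.175  0.143]
side spice [ 0.516 -0.103  0.106]
side salt [ 0.497 -0.249  0.09 ]
side beaker [ 0.571 -0.186  0.   ]
side bottle [0.524 0.051 0.295]
side saucer [0.481 0.238 0.001]
side pepper [0.537 0.062 0.297]
jar top [[0.4339, -0.1995, 0.1262], [0.4654, -0.1693, 0.1447], [0.4967, -0.1362, 0.1572]]
rim circ 0.4663226902484894 -0.16705244779586792 0.033750828355550766 786
tab 26 [ 0.47513196 -0.15706918  0.15610356] 0.16093176791620312
saucer 0.4793015122413635 0.2296450436115265 0.07481160014867783 874
table z 0.005807413332071576
```

View pics/crop.png

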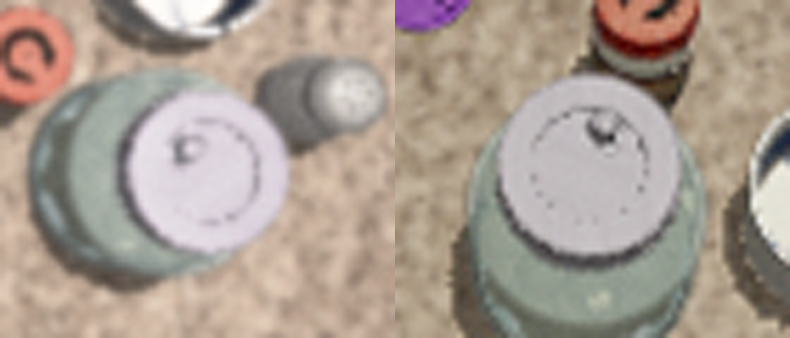

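The crop shows the grey ribbed band centred near (208,172) with the tab at (188,150), up and to the left (about 49° in the world). This is the right jar, with its axis near (0.4665,-0.167). I'll move over it, going high to clear the bottle, and wind the wrist back on the way.

Request:
play_rows(
  motion=[
    [[0.0216,-0.0586,0.06],-0.178,0],
    [[0.0216,-0.0586,0.06],-0.178,0],
    [[0.0216,-0.0586,0.06],-0.178,0],
    [[0.0216,-0.0586,0.06],-0.178,0],
    [[0.0216,-0.0586,0.06],-0.178,0],
  ],
)

```text
t: 0.6
eef_pos: [0.2517, 0.4185, 0.3734]
tool_rot: [-1.561, -2.726, 0.001]
contact_force: [0.3, 1.0, -0.1]
gripper_width: 1.002
grasp_force: 0.0
```

Request:
play_rows(
  motion=[
    [[0.0216,-0.0586,0],-0.178,0],
    [[0.0216,-0.0586,0],-0.178,0],
    [[0.0216,-0.0586,0],-0.178,0],
    [[0.0216,-0.0586,0],-0.178,0],
    [[0.0216,-0.0586,0],-0.178,0],
  ],
)

```text
t: 1.1
eef_pos: [0.3056, 0.2721, 0.3724]
tool_rot: [-2.4, -2.027, 0.001]
contact_force: [1.1, -0.2, 0.2]
gripper_width: 0.996
grasp_force: 0.0
```

Request:
play_rows(
  motion=[
    [[0.0216,-0.0586,0],-0.178,0],
    [[0.0216,-0.0586,0],-0.178,0],
    [[0.0216,-0.0586,0],-0.178,0],
    [[0.0216,-0.0586,0],-0.178,0],
    [[0.0216,-0.0586,0],-0.178,0],
  ],
)

```text
t: 1.6
eef_pos: [0.3596, 0.1257, 0.3724]
tool_rot: [-2.949, -1.082, 0.001]
contact_force: [0.8, 0.3, 0.1]
gripper_width: 1.0
grasp_force: 0.0
```

Request:
play_rows(
  motion=[
    [[0.0216,-0.0586,0],-0.178,0],
    [[0.0216,-0.0586,0],-0.178,0],
    [[0.0216,-0.0586,0],-0.178,0],
    [[0.0216,-0.0586,0],-0.178,0],
    [[0.0216,-0.0586,0],-0.178,0],
  ],
)

```text
t: 2.1
eef_pos: [0.4136, -0.0208, 0.3723]
tool_rot: [-3.141, -0.006, 0.001]
contact_force: [0.4, 0.4, 0.6]
gripper_width: 1.0
grasp_force: 0.0
```

Request:
play_rows(
  motion=[
    [[0.0216,-0.0586,0],-0.178,0],
    [[0.0216,-0.0586,0],-0.178,0],
    [[0.0216,-0.0586,0],-0.178,0],
    [[0.0216,-0.0586,0],-0.178,0],
    [[0.0216,-0.0586,0],-0.178,0],
  ],
)

```text
t: 2.6
eef_pos: [0.4677, -0.1672, 0.3722]
tool_rot: [-2.953, 1.07, 0.001]
contact_force: [0.3, 0.1, 0.9]
gripper_width: 1.005
grasp_force: 0.0
```

Request:
play_rows(
  motion=[
    [[0,0,-0.06],-0.178,0],
    [[0,0,-0.06],-0.178,0],
    [[0,0,-0.06],-0.178,0],
    [[0,0,-0.06],-0.178,0],
    [[0,0,-0.06],-0.178,0],
  ],
)

```text
t: 3.1
eef_pos: [0.4673, -0.1659, 0.2212]
tool_rot: [2.409, -2.017, -0.001]
contact_force: [0.1, 0.2, -0.2]
gripper_width: 1.005
grasp_force: 0.0
```

```bash
python3 -c "
from h import *
s=readout.get_state();print({k:np.round(v,4) for k,v in s.items()})"
```

```text
{'t': np.float64(3.1), 'joint_pos': array([-4.8060e-01,  2.1040e-01,  1.7308e+00,  1.0000e-04,  1.2008e+00,
        2.4843e+00]), 'qvel': array([ 1.3000e-03,  2.9850e-01,  4.1330e-01, -1.3000e-03, -7.1590e-01,
        1.3869e+00]), 'tau': array([  0.0841, -43.2225, -26.6601,  -0.0454,   1.0495,  -1.854 ]), 'eef_pos': array([ 0.4673, -0.1659,  0.2212]), 'tool_rot': array([ 2.4087e+00, -2.0168e+00, -7.0000e-04]), 'contact_force': array([ 0.1108,  0.2386, -0.1631]), 'wrist_torque': array([ 0.0569,  0.1514, -0.0243]), 'grasp_force': np.float64(0.0), 'gripper_width': np.float64(1.0046)}
```

Request:
play_rows(
  motion=[
    [[-0.0004,-0.0004,-0.05],0,0],
    [[-0.0004,-0.0004,-0.05],0,0],
    [[-0.0004,-0.0004,-0.04],0,0],
    [[0,0,-0.03],0,0],
    [[0,0,-0.01],0,0],
  ],
)

```text
t: 3.6
eef_pos: [0.4657, -0.166, 0.1309]
tool_rot: [2.414, -2.009, -0.005]
contact_force: [-0.4, -0.2, -0.8]
gripper_width: 0.999
grasp_force: 0.0
```

Request:
play_rows(
  motion=[
    [[0,0,0],0,30],
    [[0,0,0],0,60],
    [[0,0,0],0,100],
    [[0,0,0],0,130],
    [[0,0,0],0,255],
  ],
)

```text
t: 4.1
eef_pos: [0.4671, -0.1671, 0.1334]
tool_rot: [2.415, -2.009, 0.002]
contact_force: [-3.8, -2.1, 5.7]
gripper_width: 0.744
grasp_force: 30.0
```

Request:
play_rows(
  motion=[
    [[0,0,0],0,255],
    [[0,0,0],0,255],
    [[0,0,0],0,255],
    [[0,0,0],0,255],
    [[0,0,0],0,255],
  ],
)

```text
t: 4.6
eef_pos: [0.4671, -0.1671, 0.1334]
tool_rot: [2.415, -2.009, 0.001]
contact_force: [-3.8, -1.9, 6.9]
gripper_width: 0.743
grasp_force: 30.0
```

```bash
python3 -c "
from h import *
s=readout.get_state();print({k:np.round(v,4) for k,v in s.items()})
c=camera('side');u,v=280,313;b=c['image'][v-60:v+40,u-65:u+65]
cv2.imwrite('pics/grip.png',cv2.resize(b[...,::-1],(780,600),interpolation=cv2.INTER_CUBIC))"
```

```text
{'t': np.float64(4.6), 'joint_pos': array([-4.8240e-01,  3.1740e-01,  1.8363e+00, -7.0000e-04,  9.8710e-01,
        2.4769e+00]), 'qvel': array([ 0.0002, -0.0002,  0.    ,  0.001 ,  0.0015,  0.0013]), 'tau': array([ 1.28440e+00, -4.02684e+01, -2.12080e+01,  8.74200e-01,
       -9.64100e-01,  7.20000e-03]), 'eef_pos': array([ 0.4671, -0.1671,  0.1334]), 'tool_rot': array([ 2.4146e+00, -2.0092e+00,  1.4000e-03]), 'contact_force': array([-3.8257, -1.8842,  6.8946]), 'wrist_torque': array([-0.1779,  0.6746,  0.0123]), 'grasp_force': np.float64(30.0015), 'gripper_width': np.float64(0.7431)}
```

View pics/grip.png

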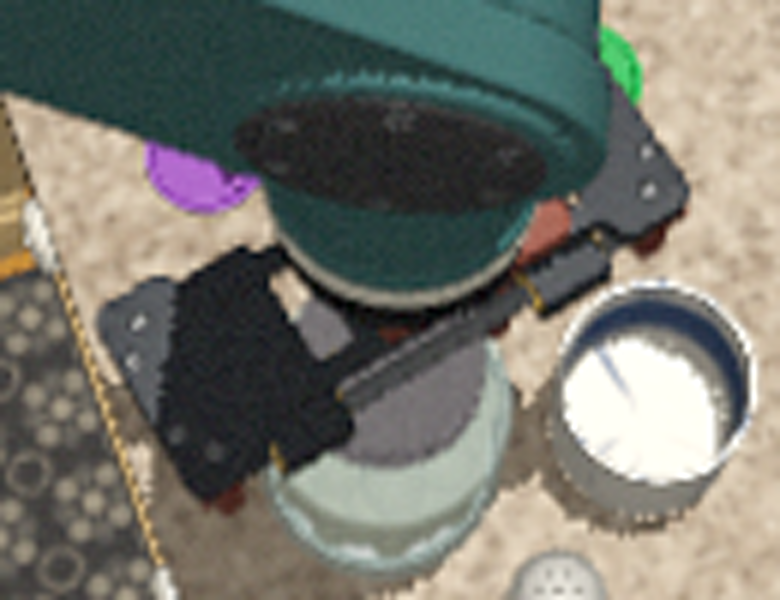

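The picture shows both fingers on the band at about (340,400) and (520,300), clear of the beaker and spice jar. The measured width is 65 mm, which fits the band, and the grip presses down slightly. Now I'll unscrew it.

Request:
play_rows(
  motion=[
    [[0,0,0.0004],0.1,255],
    [[0,0,0.0004],0.1,255],
    [[0,0,0.0004],0.1,255],
    [[0,0,0.0005],0.12,255],
    [[0,0,0.0006],0.14,255],
  ],
)

```text
t: 5.15
eef_pos: [0.4683, -0.1668, 0.1346]
tool_rot: [-2.797, 1.429, -0.004]
contact_force: [-0.4, 0.1, 2.9]
gripper_width: 0.745
grasp_force: 30.0
```

Request:
play_rows(
  motion=[
    [[0,0,0.0007],0.16,255],
    [[0,0,0.0007],0.16,255],
    [[0,0,0.0007],0.16,255],
    [[0,0,0.0007],0.16,255],
    [[0,0,0.0007],0.16,255],
  ],
)

```text
t: 5.65
eef_pos: [0.4675, -0.1665, 0.1357]
tool_rot: [-3.102, 0.493, -0.002]
contact_force: [-0.6, -0.7, -1.1]
gripper_width: 0.746
grasp_force: 30.0
```

```bash
python3 -c "
from h import *
s=readout.get_state();print({k:np.round(v,4) for k,v in s.items()})"
```

```text
{'t': np.float64(5.65), 'joint_pos': array([-4.8200e-01,  3.1440e-01,  1.8335e+00,  8.0000e-04,  9.9280e-01,
        1.4035e+00]), 'qvel': array([-1.4000e-03, -5.1000e-03, -3.6000e-03, -8.0000e-04,  9.1000e-03,
       -1.2461e+00]), 'tau': array([-1.00000e-04, -4.34105e+01, -2.17715e+01,  2.46000e-02,
       -8.15000e-02,  1.66730e+00]), 'eef_pos': array([ 0.4675, -0.1665,  0.1357]), 'tool_rot': array([-3.1022e+00,  4.9300e-01, -1.5000e-03]), 'contact_force': array([-0.5943, -0.679 , -1.114 ]), 'wrist_torque': array([0.0087, 0.149 , 0.0487]), 'grasp_force': np.float64(29.9965), 'gripper_width': np.float64(0.7461)}
```

Request:
play_rows(
  motion=[
    [[0,0,0.0005],0.17,255],
    [[0,0,0.0005],0.17,255],
    [[0,0,0.0006],0.17,255],
    [[0,0,0.0007],0.17,255],
    [[0,0,0.0007],0.17,255],
  ],
)

```text
t: 6.15
eef_pos: [0.4677, -0.1665, 0.1373]
tool_rot: [-3.093, -0.551, -0.002]
contact_force: [-0.3, 0.8, 0.1]
gripper_width: 0.748
grasp_force: 30.0
```

Request:
play_rows(
  motion=[
    [[0,0,0.0007],0.17,255],
    [[0,0,0.0007],0.17,255],
    [[0,0,0.0007],0.17,255],
    [[0,0,0.0007],0.17,255],
    [[0,0,0.0007],0.17,255],
  ],
)

```text
t: 6.65
eef_pos: [0.4677, -0.1662, 0.1391]
tool_rot: [-2.742, -1.534, -0.002]
contact_force: [-0.4, 1.6, 3.0]
gripper_width: 0.743
grasp_force: 30.0
```

```bash
python3 -c "
from h import *
s=readout.get_state();print({k:np.round(v,4) for k,v in s.items()})"
```

```text
{'t': np.float64(6.65), 'joint_pos': array([-4.8170e-01,  3.0970e-01,  1.8298e+00,  1.6000e-03,  1.0013e+00,
        6.8200e-02]), 'qvel': array([ 0.0019, -0.0045, -0.0023,  0.0014,  0.0104, -1.3253]), 'tau': array([ -0.8449, -42.071 , -21.715 ,  -0.5237,  -0.3543,   1.6985]), 'eef_pos': array([ 0.4677, -0.1662,  0.1391]), 'tool_rot': array([-2.7417e+00, -1.5337e+00, -2.4000e-03]), 'contact_force': array([-0.4488,  1.5831,  2.9934]), 'wrist_torque': array([ 0.2743,  0.1471, -0.0706]), 'grasp_force': np.float64(29.9967), 'gripper_width': np.float64(0.7433)}
```

Request:
play_rows(
  motion=[
    [[0,0,0.0009],0.17,255],
    [[0,0,0.0009],0.17,255],
    [[0,0,0.0008],0.17,255],
    [[0,0,0.0008],0.17,255],
    [[0,0,0.0008],0.17,255],
  ],
)

```text
t: 7.15
eef_pos: [0.4673, -0.166, 0.1411]
tool_rot: [-2.088, -2.347, -0.002]
contact_force: [-0.3, 1.2, 0.1]
gripper_width: 0.746
grasp_force: 30.0
```

Request:
play_rows(
  motion=[
    [[0,0,0.0008],0.17,255],
    [[0,0,0.0008],0.17,255],
    [[0,0,0.0006],0.17,255],
    [[0,0,0.0004],0.17,255],
    [[0,0,0],0.17,255],
  ],
)

```text
t: 7.65
eef_pos: [0.467, -0.1661, 0.1428]
tool_rot: [-1.203, -2.902, -0.001]
contact_force: [-3.3, 2.6, 10.2]
gripper_width: 0.74
grasp_force: 30.0
```

Request:
play_rows(
  motion=[
    [[0,0,0],0.12,255],
    [[0,0,0],0.1,255],
    [[0,0,0],0.08,255],
    [[0,0,0.0],0.0,255],
    [[0,0,0.0],0.0,255],
  ],
)

```text
t: 8.15
eef_pos: [0.467, -0.1664, 0.1434]
tool_rot: [0.861, 3.021, -0.0]
contact_force: [-4.6, 1.2, 13.2]
gripper_width: 0.752
grasp_force: 30.0
```

Request:
play_rows(
  motion=[
    [[0,0,0.002],0,255],
    [[0,0,0.002],0,255],
    [[0,0,0.002],0,255],
    [[0,0,0.002],0.0,255],
    [[0,0,0.0],0.0,255],
  ],
)

```text
t: 8.65
eef_pos: [0.467, -0.1664, 0.146]
tool_rot: [-0.862, -3.021, -0.0]
contact_force: [-0.4, 0.8, -1.3]
gripper_width: 0.743
grasp_force: 30.0
```

```bash
python3 -c "
from h import *
s=readout.get_state();print({k:np.round(v,4) for k,v in s.items()})"
```

```text
{'t': np.float64(8.65), 'joint_pos': array([-4.8190e-01,  3.0020e-01,  1.8225e+00,  1.0000e-04,  1.0194e+00,
       -1.4970e+00]), 'qvel': array([-0.0014,  0.0013,  0.0007,  0.    , -0.0045, -0.0002]), 'tau': array([-3.41900e-01, -4.34371e+01, -2.34339e+01, -1.86500e-01,
       -4.51100e-01, -8.90000e-03]), 'eef_pos': array([ 0.467 , -0.1664,  0.146 ]), 'tool_rot': array([-8.6170e-01, -3.0206e+00, -3.0000e-04]), 'contact_force': array([-0.4159,  0.7818, -1.2712]), 'wrist_torque': array([ 0.2285,  0.1851, -0.0558]), 'grasp_force': np.float64(29.9998), 'gripper_width': np.float64(0.7426)}
```

The pull is only about 1 N, roughly the band's own weight, so the band is free. I'll lift it straight up slowly at first.

Request:
play_rows(
  motion=[
    [[0,0,0.004],0,255],
    [[0,0,0.004],0,255],
    [[0,0,0.006],0,255],
    [[0,0,0.006],0.0,255],
    [[0,0,0.006],0.0,255],
  ],
)

```text
t: 9.15
eef_pos: [0.4673, -0.1668, 0.1596]
tool_rot: [0.862, 3.021, -0.0]
contact_force: [0.1, 0.4, -1.2]
gripper_width: 0.748
grasp_force: 30.0
```

Request:
play_rows(
  motion=[
    [[0,0,0.01],0,255],
    [[0,0,0.02],0,255],
    [[0,0,0.03],0,255],
    [[0,0,0.03],0.0,255],
    [[0,0,0.03],0.0,255],
  ],
)

```text
t: 9.65
eef_pos: [0.4672, -0.1667, 0.2205]
tool_rot: [0.862, 3.021, -0.0]
contact_force: [-0.6, -0.8, -2.2]
gripper_width: 0.747
grasp_force: 30.0
```

```bash
python3 -c "
from h import *
c=camera('side');u,v=280,293;b=c['image'][v-60:v+40,u-65:u+65]
cv2.imwrite('pics/lift.png',cv2.resize(b[...,::-1],(780,600),interpolation=cv2.INTER_CUBIC))"
```

```text
(no output)
```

View pics/lift.png

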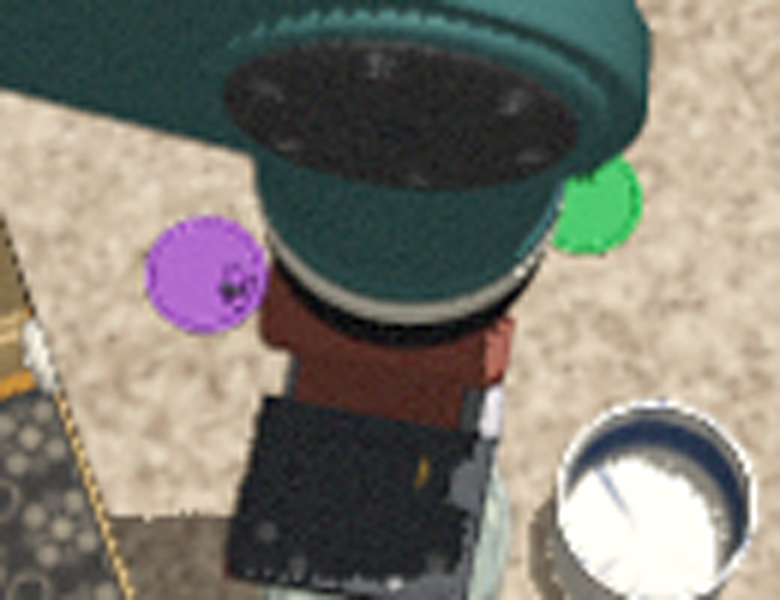

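Request:
play_rows(
  motion=[
    [[0,0,0.056],0,255],
    [[0,0,0.056],0,255],
    [[0,0,0.056],0,255],
    [[0,0,0.056],0.0,255],
    [[0,0,0.056],0.0,255],
  ],
)

```text
t: 10.2
eef_pos: [0.4669, -0.1665, 0.3605]
tool_rot: [0.862, 3.021, -0.0]
contact_force: [0.6, -1.0, -0.7]
gripper_width: 0.747
grasp_force: 30.0
```

Request:
play_rows(
  motion=[
    [[0.0025,0.079,0],0,255],
    [[0.0025,0.079,0],0,255],
    [[0.0025,0.079,0],0,255],
    [[0.0025,0.079,0],0,255],
    [[0.0025,0.079,0],0,255],
  ],
)

```text
t: 10.7
eef_pos: [0.473, 0.0323, 0.3594]
tool_rot: [0.862, 3.02, -0.0]
contact_force: [1.3, -0.3, -0.2]
gripper_width: 0.744
grasp_force: 30.0
```

Request:
play_rows(
  motion=[
    [[0.0025,0.079,0],0,255],
    [[0.0025,0.079,0],0,255],
    [[0.0025,0.079,0],0,255],
    [[0.0025,0.079,0],0,255],
    [[0.0025,0.079,0],0,255],
  ],
)

```text
t: 11.2
eef_pos: [0.4793, 0.23, 0.3594]
tool_rot: [0.861, 3.021, 0.0]
contact_force: [0.9, 0.3, -1.2]
gripper_width: 0.748
grasp_force: 30.0
```

Request:
play_rows(
  motion=[
    [[0,0,-0.06],0,255],
    [[0,0,-0.06],0,255],
    [[0,0,-0.06],0,255],
    [[0,0,-0.06],0.0,255],
    [[0,0,-0.06],0.0,255],
  ],
)

```text
t: 11.7
eef_pos: [0.4795, 0.2285, 0.2083]
tool_rot: [0.861, 3.021, 0.0]
contact_force: [0.7, 0.1, -0.8]
gripper_width: 0.749
grasp_force: 30.0
```

```bash
python3 -c "
from h import *
s=readout.get_state();print({k:np.round(v,4) for k,v in s.items()})
c=camera('side'); w=cloud(c)
def rep(n,x,y,r,z0,z1):
    m=(np.hypot(w[...,0]-x,w[...,1]-y)<r)&(w[...,2]>z0)&(w[...,2]<z1);q=w[m];print(n,len(q));return q
q=rep('jar',.467,-.167,.045,.138,.15); print(q.mean(0),cv2.minEnclosingCircle(q[:,:2].astype('f4')))
q=rep('tab',.467,-.167,.035,.152,.18); print(q.mean(0),q.max(0))
a=c['image'][283:343,245:315]; b=c['image'][120:250,160:310]
cv2.imwrite('pics/s2.png',np.hstack([cv2.resize(x[...,::-1],(395,338),interpolation=cv2.INTER_CUBIC) for x in(a,b)]))
"
```

```text
{'t': np.float64(11.7), 'joint_pos': array([ 3.1460e-01,  2.7430e-01,  1.6768e+00, -1.0000e-04,  1.1900e+00,
       -7.0070e-01]), 'qvel': array([-1.400e-03,  2.972e-01,  3.872e-01, -1.000e-04, -6.906e-01,
       -3.000e-04]), 'tau': array([ 2.05800e-01, -4.75884e+01, -2.65630e+01,  4.49000e-02,
        1.12140e+00, -1.20000e-03]), 'eef_pos': array([0.4795, 0.2285, 0.2083]), 'tool_rot': array([8.6120e-01, 3.0208e+00, 3.0000e-04]), 'contact_force': array([ 0.7056,  0.0566, -0.7926]), 'wrist_torque': array([-0.025 , -0.05  ,  0.0031]), 'grasp_force': np.float64(29.9998), 'gripper_width': np.float64(0.7488)}
jar 481
[ 0.46605692 -0.16838231  0.14392911] ((0.4655703008174896, -0.16727864742279053), 0.02909083664417267)
tab 22
[ 0.47000187 -0.15485481  0.15830802] [ 0.47447968 -0.15026715  0.16241523]
```

View pics/s2.png

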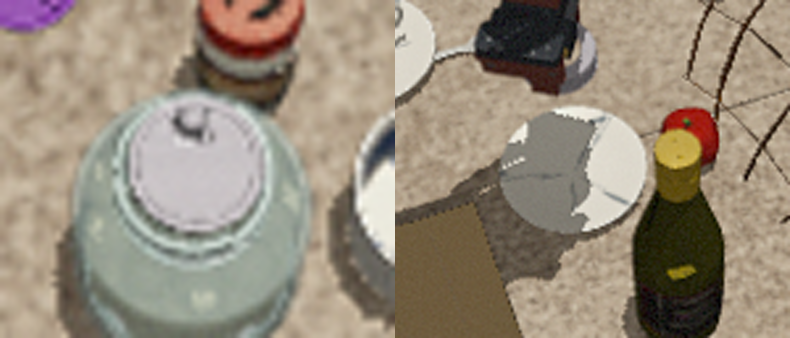

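The left crop shows the lid flat on the jar with its tab at (190,125), and the band gone. The right crop shows the band in the gripper at (575,60), above the empty saucer at (575,170). Now I'll lower the band.

Request:
play_rows(
  motion=[
    [[0,0.002,-0.08],0,255],
    [[0,0,-0.08],0,255],
    [[0,0,-0.08],0,255],
    [[0,0,-0.08],0.0,255],
    [[0,0,-0.034],0.0,255],
  ],
)

```text
t: 12.25
eef_pos: [0.478, 0.2288, 0.0298]
tool_rot: [-0.861, -3.018, 0.004]
contact_force: [-0.3, -0.1, -0.2]
gripper_width: 0.748
grasp_force: 30.0
```

Request:
play_rows(
  motion=[
    [[0,0,-0.002],0,255],
    [[0,0,-0.002],0,255],
    [[0,0,-0.002],0,255],
    [[0,0,-0.002],0.0,255],
    [[0,0,0],0.0,255],
  ],
)

```text
t: 12.75
eef_pos: [0.4804, 0.2296, 0.0292]
tool_rot: [0.861, 3.02, 0.002]
contact_force: [-0.1, -0.5, -0.7]
gripper_width: 0.749
grasp_force: 30.0
```

Request:
play_rows(
  motion=[
    [[0,0,-0.002],0,255],
    [[0,0,-0.002],0,255],
    [[0,0,-0.002],0,255],
    [[0,0,0],0.0,255],
    [[0,0,0],0.0,255],
  ],
)

```text
t: 13.25
eef_pos: [0.4795, 0.2293, 0.0251]
tool_rot: [-0.862, -3.021, 0.0]
contact_force: [-0.9, -0.8, -1.6]
gripper_width: 0.748
grasp_force: 30.0
```

Request:
play_rows(
  motion=[
    [[0,0,-0.002],0,255],
    [[0,0,-0.002],0,255],
    [[0,0,0],0,255],
    [[0,0,0],0.0,255],
    [[0,0,0],0.0,255],
  ],
)

```text
t: 13.75
eef_pos: [0.4797, 0.2293, 0.0232]
tool_rot: [-0.862, -3.021, 0.0]
contact_force: [-0.7, -0.5, -1.4]
gripper_width: 0.741
grasp_force: 30.0
```

Request:
play_rows(
  motion=[
    [[0,0,-0.002],0,255],
    [[0,0,-0.001],0,255],
    [[0,0,0],0,255],
    [[0,0,0],0.0,255],
    [[0,0,0],0.0,255],
  ],
)

```text
t: 14.25
eef_pos: [0.4796, 0.2294, 0.0217]
tool_rot: [-0.862, -3.021, 0.0]
contact_force: [-0.4, -0.9, -1.4]
gripper_width: 0.746
grasp_force: 30.0
```

Request:
play_rows(
  motion=[
    [[0,0,-0.002],0,255],
    [[0,0,0],0,255],
    [[0,0,0],0,255],
    [[0,0,0],0.0,255],
    [[0,0,0],0.0,255],
  ],
)

```text
t: 14.75
eef_pos: [0.4797, 0.2294, 0.0207]
tool_rot: [0.862, 3.021, -0.0]
contact_force: [-0.0, 0.5, -1.1]
gripper_width: 0.747
grasp_force: 30.0
```

Request:
play_rows(
  motion=[
    [[0,0,-0.002],0,255],
    [[0,0,0],0,255],
    [[0,0,0],0,255],
    [[0,0,0],0.0,255],
    [[0,0,0],0.0,255],
  ],
)

```text
t: 15.25
eef_pos: [0.4796, 0.2294, 0.0197]
tool_rot: [-0.862, -3.021, 0.0]
contact_force: [-1.2, 0.1, 0.4]
gripper_width: 0.745
grasp_force: 30.0
```

Request:
play_rows(
  motion=[
    [[0,0,-0.002],0,255],
    [[0,0,0],0,255],
    [[0,0,0],0,255],
    [[0,0,0],0.0,255],
    [[0,0,0],0.0,255],
  ],
)

```text
t: 15.75
eef_pos: [0.4797, 0.2294, 0.0191]
tool_rot: [0.862, 3.021, 0.0]
contact_force: [-1.3, -0.1, 6.4]
gripper_width: 0.749
grasp_force: 30.0
```

Request:
play_rows(
  motion=[
    [[0,0,0.001],0,40],
    [[0,0,0.002],0,40],
    [[0,0,0],0,40],
    [[0,0,0],0.0,40],
    [[0,0,0.01],0.0,40],
  ],
)

```text
t: 16.25
eef_pos: [0.4791, 0.2292, 0.0248]
tool_rot: [-0.861, -3.02, 0.001]
contact_force: [0.0, -0.3, -0.1]
gripper_width: 0.839
grasp_force: 0.0
```

Request:
play_rows(
  motion=[
    [[0,0,0.02],0,40],
    [[0,0,0.04],0,40],
    [[0,0,0.06],0,40],
    [[0,0,0.08],0.0,40],
    [[0,0,0.08],0.0,40],
  ],
)

```text
t: 16.75
eef_pos: [0.4791, 0.2292, 0.1671]
tool_rot: [-0.862, -3.021, 0.001]
contact_force: [0.9, -0.5, 0.9]
gripper_width: 0.843
grasp_force: 0.0
```

Request:
play_rows(
  motion=[
    [[0,0,0.08],0,40],
    [[0,0,0.08],0,40],
    [[0,0,0.08],0,40],
    [[0,0,0.08],0.0,40],
    [[0,0,0.08],0.0,40],
  ],
)

```text
t: 17.25
eef_pos: [0.4789, 0.2292, 0.3679]
tool_rot: [0.861, 3.02, 0.001]
contact_force: [0.9, 0.2, -0.7]
gripper_width: 0.842
grasp_force: 0.0
```

Run:
```python
from h import *
T=camera('top');S=camera('side')
for n,c in(('top',T),('side',S)):
    w=cloud(c)
    def rep(x,y,r,z0,z1):
        m=(np.hypot(w[...,0]-x,w[...,1]-y)<r)&(w[...,2]>z0)&(w[...,2]<z1);return w[m]
    q=rep(.4665,-.167,.045,.138,.152); print(n,'lid',len(q),q.mean(0))
    if len(q):
        v,u=np.mgrid[:420,:560]
        for zz in(.1455,):
            k=q[(q[:,2]>.1425)]; print(cv2.minEnclosingCircle(k[:,:2].astype('f4')),k[:,2].mean(),len(k))
    q=rep(.4665,-.167,.035,.155,.18)
    if len(q): print('tab',len(q),q.mean(0),q.min(0),q.max(0))
    q=rep(.48,.2295,.075,.027,.045)
    if len(q): print('band',len(q),cv2.minEnclosingCircle(q[:,:2].astype('f4')),np.percentile(q[:,2],[5,50,95]))
    np.savez(n+"1.npz",**c)
a=T['image'][215:263,352:408]; b=S['image'][288:330,255:304]; d=S['image'][145:225,185:275]
cv2.imwrite('pics/s3.png',np.hstack([cv2.resize(x[...,::-1],(265,227),interpolation=cv2.INTER_CUBIC) for x in(a,b,d)]))
print(np.round(readout.get_state()['joint_pos'],3))
```

```text
top lid 369 [ 0.46673943 -0.16639622  0.1444125 ]
((0.4672309458255768, -0.16659919917583466), 0.02477307803928852) 0.1450482806364979 319
tab 18 [ 0.47055658 -0.1535664   0.15792937] [ 0.46652447 -0.15831226  0.15501149] [ 0.47560847 -0.14953603  0.16144521]
band 114 ((0.4897778034210205, 0.2219620645046234), 0.029593519866466522) [0.02897115 0.03146504 0.03441981]
side lid 476 [ 0.46601906 -0.16845284  0.14416321]
((0.4669201076030731, -0.1667984426021576), 0.02495187148451805) 0.14499117765621594 381
tab 22 [ 0.46995414 -0.15496039  0.1586862 ] [ 0.4659283  -0.15844327  0.15523868] [ 0.47492664 -0.15114866  0.16333905]
band 289 ((0.4803079664707184, 0.2262527346611023), 0.034091684967279434) [0.02766989 0.03128675 0.03460241]
[ 0.316  0.153  1.429 -0.     1.548 -0.699]
```

View pics/s3.png

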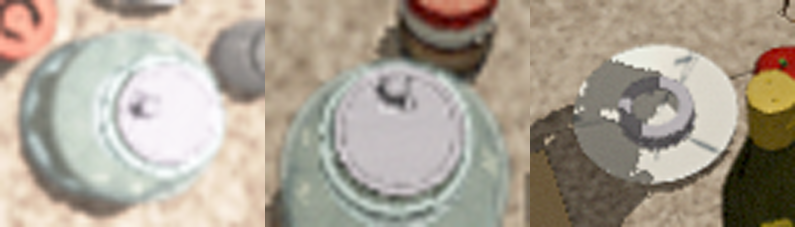

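The third crop shows the band lying flat in the saucer near (655,110). The first two show the lid centred with the tab at (145,103) and (395,90), pointing about 75.5° in the world. I'll go to the tab now, pinching at -14.5° and touching lightly near its top so the lid can pivot in the pads.

Request:
play_rows(
  motion=[
    [[-0.0017,-0.0766,0],-0.1616,100],
    [[-0.0017,-0.0766,0],-0.1616,100],
    [[-0.0017,-0.0766,0],-0.1616,100],
    [[-0.0017,-0.0766,0],-0.1616,100],
    [[-0.0017,-0.0766,0],-0.1616,100],
  ],
)

```text
t: 17.85
eef_pos: [0.4744, 0.0365, 0.365]
tool_rot: [-1.767, -2.597, 0.0]
contact_force: [0.3, 0.1, -0.4]
gripper_width: 0.612
grasp_force: 0.0
```

Request:
play_rows(
  motion=[
    [[-0.0017,-0.0766,0],-0.1616,150],
    [[-0.0017,-0.0766,0],-0.1616,150],
    [[-0.0017,-0.0766,0],-0.1616,150],
    [[-0.0017,-0.0766,0],-0.1616,150],
    [[-0.0017,-0.0766,0],-0.1616,150],
  ],
)

```text
t: 18.35
eef_pos: [0.4701, -0.1549, 0.365]
tool_rot: [-2.49, -1.915, 0.0]
contact_force: [0.5, 0.3, 0.4]
gripper_width: 0.411
grasp_force: 0.0
```

Request:
play_rows(
  motion=[
    [[0,0,-0.07],0,150],
    [[0,0,-0.07],0,150],
    [[0,0,-0.07],0,150],
    [[0,0,-0.07],0,150],
    [[0,0,-0.07],0,150],
  ],
)

```text
t: 18.85
eef_pos: [0.4703, -0.1534, 0.1889]
tool_rot: [-2.485, -1.922, 0.0]
contact_force: [0.6, -0.7, -0.5]
gripper_width: 0.414
grasp_force: 0.0
```

Request:
play_rows(
  motion=[
    [[0,0,0],0,180],
    [[0,0,0],0,180],
    [[0,0,0],0,180],
    [[0,0,0],0,180],
    [[0,0,0],0,180],
  ],
)

```text
t: 19.35
eef_pos: [0.472, -0.154, 0.1916]
tool_rot: [2.483, 1.921, 0.002]
contact_force: [0.4, -0.4, -0.4]
gripper_width: 0.295
grasp_force: 0.0
```

Run:
```python
from h import *
s=readout.get_state(); r=s['tool_rot']; r=r*np.sign(r[0]); 
print(s['eef_pos'], np.degrees(2*np.arctan2(r[1],r[0]))-90, s['joint_pos'].round(3))
```

```text
[ 0.47203076 -0.15404687  0.19161394] -14.557481482183007 [-0.455  0.242  1.77   0.     1.126 -0.201]
```

Request:
play_rows(
  motion=[
    [[-0.0024,0,-0.03],0,200],
    [[0,0,-0.02],0,200],
    [[0,0,-0.015],0,200],
    [[0,0,-0.008],0,200],
    [[0,0,0],0,200],
  ],
)

```text
t: 19.85
eef_pos: [0.4696, -0.1535, 0.1532]
tool_rot: [-2.484, -1.921, 0.001]
contact_force: [0.0, 0.2, -0.1]
gripper_width: 0.216
grasp_force: 0.0
```

Request:
play_rows(
  motion=[
    [[0,0,0],0,205],
    [[0,0,0],0,205],
    [[0,0,0],0,205],
    [[0,0,0],0,205],
    [[0,0,0],0,205],
  ],
)

```text
t: 20.35
eef_pos: [0.47, -0.1537, 0.1538]
tool_rot: [2.485, 1.922, 0.0]
contact_force: [-0.5, -0.3, 1.4]
gripper_width: 0.199
grasp_force: 0.0
```

Run:
```python
from h import *
s=readout.get_state(); print(s['eef_pos'],s['gripper_width'])
S=camera('side');T=camera('top')
b=S['image'][268:322,250:313]; a=T['image'][205:259,350:413]
cv2.imwrite('pics/s4.png',np.hstack([cv2.resize(x[...,::-1],(395,338),interpolation=cv2.INTER_CUBIC) for x in(b,a)]))
```

```text
[ 0.46997447 -0.15369245  0.1538185 ] 0.19852343304584572
```

View pics/s4.png

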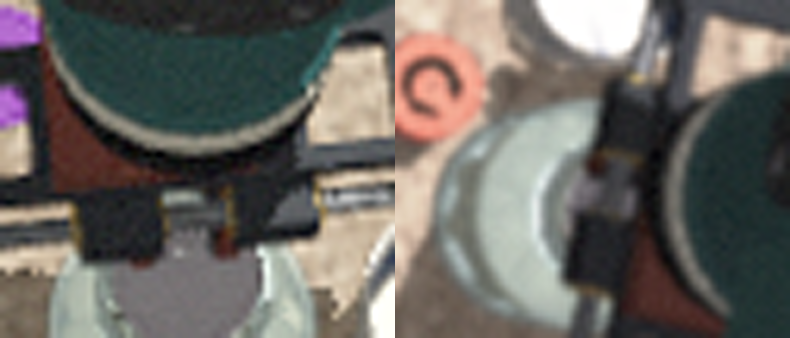

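The side view on the left shows the two pads at (145,220) and (240,210) straddling the tab. I'll close step by step and watch the grip force.

Request:
play_rows(
  motion=[
    [[0,0,0],0,220],
    [[0,0,0],0,224],
    [[0,0,0],0,226],
    [[0,0,0],0,227],
    [[0,0,0],0,227],
  ],
)

```text
t: 20.95
eef_pos: [0.47, -0.1537, 0.1537]
tool_rot: [2.485, 1.922, 0.0]
contact_force: [-0.7, -0.3, -0.7]
gripper_width: 0.112
grasp_force: 0.1
```

Request:
play_rows(
  motion=[
    [[0,0,0],0,228],
    [[0,0,0],0,228],
    [[0,0,0],0,228],
    [[0,0,0],0,228],
    [[0,0,0],0,228],
  ],
)

```text
t: 21.45
eef_pos: [0.4699, -0.1537, 0.1537]
tool_rot: [-2.485, -1.922, 0.0]
contact_force: [0.1, -0.6, -1.5]
gripper_width: 0.108
grasp_force: 0.1
```

Request:
play_rows(
  motion=[
    [[0,0,0],0,229],
    [[0,0,0],0,229],
    [[0,0,0],0,229],
    [[0,0,0],0,229],
    [[0,0,0],0,229],
  ],
)

```text
t: 21.95
eef_pos: [0.4699, -0.1536, 0.1537]
tool_rot: [-2.485, -1.922, 0.0]
contact_force: [0.2, -0.5, -0.4]
gripper_width: 0.1
grasp_force: 1.7
```

The grip force at 229 counts is only 1.7 N, so a light pinch works. I'll take a baseline plane fit of the lid, make a 2 mm test lift along the arc, then fit it again.

```bash
cat >> h.py <<'E'
def lid():
    d=np.array([.25,.968]); c=camera('side'); w=cloud(c); I=c['image'].astype(int)
    s=(w[...,:2]-[.467,-.1667])@d; t=(w[...,:2]-[.467,-.1667])@[.968,-.25]
    m=(np.hypot(s,t)<.0235)&(w[...,2]>.138)&(w[...,2]<.158)&(s<.006)
    s,t,z=s[m],t[m],w[...,2][m]
    for _ in range(3):
        A=np.c_[np.ones_like(s),s,t]; x=np.linalg.lstsq(A,z,rcond=None)[0]; k=abs(z-A@x)<.0025; s,t,z=s[k],t[k],z[k]
    print('n',len(s),'centre z %.4f tilt_s %.3f tilt_t %.3f far z %.4f tab edge z %.4f'%(*x,x[0]-.0244*x[1],x[0]+.0244*x[1]))
    st=readout.get_state(); print(st['t'],st['eef_pos'].round(4),st['contact_force'].round(1),st['grasp_force'])
E
python3 -c "
from h import *
lid();lid()"
```

```text
n 216 centre z 0.1444 tilt_s -0.015 tilt_t 0.004 far z 0.1448 tab edge z 0.1440
22.0 [ 0.4699 -0.1537  0.1537] [ 0.4 -0.6  0.7] 1.7443782091140747
n 229 centre z 0.1442 tilt_s -0.029 tilt_t 0.011 far z 0.1449 tab edge z 0.1435
22.05 [ 0.4699 -0.1537  0.1537] [ 0.3 -0.3 -0.4] 1.7441484332084656
```

Request:
play_rows(
  motion=[
    [[0,-0.0003,0.001],0,229],
    [[-0.0001,-0.0003,0.001],0,229],
    [[-0.0001,-0.0004,0.001],0,229],
    [[-0.0001,-0.0004,0.001],0,229],
    [[0,0,0],0,229],
  ],
)

```text
t: 22.55
eef_pos: [0.4697, -0.1544, 0.1557]
tool_rot: [-2.485, -1.922, 0.0]
contact_force: [-0.7, 0.4, -0.4]
gripper_width: 0.105
grasp_force: 1.0
```

```bash
python3 -c "
from h import *
lid();lid()"
```

```text
n 226 centre z 0.1454 tilt_s 0.035 tilt_t 0.001 far z 0.1446 tab edge z 0.1463
22.6 [ 0.4697 -0.1544  0.1557] [ 0.2  0.3 -0.7] 0.9606107510626316
n 243 centre z 0.1456 tilt_s 0.058 tilt_t -0.008 far z 0.1442 tab edge z 0.1470
22.65 [ 0.4697 -0.1544  0.1557] [-0.5 -0.6 -1.6] 0.960624273866415
```

The lid pivots: its tilt is up about 0.06 rad and the far edge hasn't moved. I'll continue along the arc.

Request:
play_rows(
  motion=[
    [[-0.0001,-0.0005,0.0011],0,229],
    [[-0.0001,-0.0005,0.0011],0,229],
    [[-0.0001,-0.0005,0.0011],0,229],
    [[-0.0002,-0.0005,0.0011],0,229],
    [[-0.0002,-0.0006,0.0011],0,229],
  ],
)

```text
t: 23.15
eef_pos: [0.4694, -0.1557, 0.1585]
tool_rot: [-2.485, -1.922, 0.0]
contact_force: [0.3, -0.1, -0.0]
gripper_width: 0.104
grasp_force: 1.0
```

```bash
python3 -c "
from h import *
lid();lid()"
```

```text
n 225 centre z 0.1473 tilt_s 0.103 tilt_t 0.013 far z 0.1448 tab edge z 0.1498
23.2 [ 0.4695 -0.1558  0.1586] [ 0.  -0.  -1.6] 0.9536551125347614
n 220 centre z 0.1470 tilt_s 0.080 tilt_t 0.021 far z 0.1451 tab edge z 0.1489
23.25 [ 0.4695 -0.1557  0.1585] [-0.5 -0.  -0.8] 0.9536415338516235
```

Request:
play_rows(
  motion=[
    [[-0.0001,-0.0006,0.0011],0,229],
    [[-0.0002,-0.0006,0.0011],0,229],
    [[-0.0002,-0.0006,0.0011],0,229],
    [[-0.0002,-0.0006,0.0011],0,229],
    [[-0.0002,-0.0006,0.0011],0,229],
  ],
)

```text
t: 23.75
eef_pos: [0.469, -0.1572, 0.1612]
tool_rot: [-2.485, -1.922, 0.0]
contact_force: [0.3, -0.1, -0.6]
gripper_width: 0.102
grasp_force: 0.9
```

```bash
python3 -c "
from h import *
lid();lid();lid()"
```

```text
n 210 centre z 0.1488 tilt_s 0.172 tilt_t 0.008 far z 0.1446 tab edge z 0.1530
23.8 [ 0.469  -0.1572  0.1613] [ 0.2 -0.8 -0.3] 0.9469603188335896
n 218 centre z 0.1494 tilt_s 0.198 tilt_t -0.004 far z 0.1446 tab edge z 0.1543
23.85 [ 0.469  -0.1572  0.1613] [ 0.6  0.7 -0.6] 0.9473379515111446
n 217 centre z 0.1492 tilt_s 0.200 tilt_t -0.001 far z 0.1443 tab edge z 0.1541
23.9 [ 0.469  -0.1572  0.1612] [ 0.3  0.3 -1.1] 0.9477562084794044
```

The tab edge is up about 10 mm and the far edge is still down. I'll hold, then go back along the same arc.

Request:
play_rows(
  motion=[
    [[0,0,0],0,229],
    [[0,0,0],0,229],
    [[0,0,0],0,229],
    [[0,0,0],0,229],
    [[0,0,0],0,229],
  ],
)

```text
t: 24.4
eef_pos: [0.469, -0.1572, 0.1612]
tool_rot: [-2.485, -1.922, 0.0]
contact_force: [-1.0, -0.2, -0.0]
gripper_width: 0.104
grasp_force: 0.9
```

Request:
play_rows(
  motion=[
    [[0,0,0],0,229],
    [[0,0,0],0,229],
    [[0,0,0],0,229],
    [[0,0,0],0,229],
    [[0,0,0],0,229],
  ],
)

```text
t: 24.9
eef_pos: [0.4689, -0.1572, 0.1612]
tool_rot: [-2.485, -1.922, 0.0]
contact_force: [-0.2, -0.2, -1.3]
gripper_width: 0.103
grasp_force: 0.9
```

Request:
play_rows(
  motion=[
    [[0,0,0],0,229],
    [[0,0,0],0,229],
    [[0,0,0],0,229],
    [[0,0,0],0,229],
    [[0,0,0],0,229],
  ],
)

```text
t: 25.4
eef_pos: [0.469, -0.1571, 0.1612]
tool_rot: [-2.485, -1.922, 0.0]
contact_force: [0.2, 0.5, -1.3]
gripper_width: 0.103
grasp_force: 0.9
```

Request:
play_rows(
  motion=[
    [[0.0002,0.0006,-0.0011],0,229],
    [[0.0002,0.0006,-0.0011],0,229],
    [[0.0002,0.0006,-0.0011],0,229],
    [[0.0002,0.0006,-0.0011],0,229],
    [[0.0001,0.0006,-0.0011],0,229],
  ],
)

```text
t: 25.9
eef_pos: [0.4694, -0.1556, 0.1584]
tool_rot: [-2.485, -1.922, 0.0]
contact_force: [0.1, 0.1, -1.9]
gripper_width: 0.103
grasp_force: 0.9
```

Request:
play_rows(
  motion=[
    [[0.0002,0.0006,-0.0011],0,229],
    [[0.0002,0.0005,-0.0011],0,229],
    [[0.0001,0.0005,-0.0011],0,229],
    [[0.0001,0.0005,-0.0011],0,229],
    [[0.0001,0.0005,-0.0011],0,229],
  ],
)

```text
t: 26.4
eef_pos: [0.4697, -0.1543, 0.1556]
tool_rot: [-2.485, -1.922, 0.0]
contact_force: [-0.3, -0.1, 0.2]
gripper_width: 0.101
grasp_force: 0.9
```

Request:
play_rows(
  motion=[
    [[0.0001,0.0004,-0.001],0,229],
    [[0.0001,0.0004,-0.001],0,229],
    [[0.0001,0.0003,-0.001],0,229],
    [[0,0.0003,-0.001],0,229],
    [[0,0,0],0,229],
  ],
)

```text
t: 26.9
eef_pos: [0.4699, -0.1537, 0.1537]
tool_rot: [2.485, 1.922, -0.0]
contact_force: [-0.9, 0.2, 0.8]
gripper_width: 0.103
grasp_force: 1.0
```

```bash
python3 -c "
from h import *
lid();lid();lid()"
```

```text
n 219 centre z 0.1442 tilt_s -0.008 tilt_t -0.006 far z 0.1444 tab edge z 0.1440
26.95 [ 0.47   -0.1537  0.1537] [0.5 0.3 0.3] 0.9606002178043127
n 228 centre z 0.1445 tilt_s 0.007 tilt_t 0.020 far z 0.1443 tab edge z 0.1446
27.0 [ 0.4699 -0.1537  0.1537] [0.4 0.1 0.3] 0.9604153968393803
n 220 centre z 0.1445 tilt_s -0.002 tilt_t 0.023 far z 0.1445 tab edge z 0.1445
27.05 [ 0.4699 -0.1537  0.1537] [-0.4  0.1 -0.1] 0.9605851583182812
```

The lid is flat again. I'll release it gently, rise clear and check.

Request:
play_rows(
  motion=[
    [[0,0,0],0,227],
    [[0,0,0],0,222],
    [[0,0,0],0,210],
    [[0,0,0],0,195],
    [[0,0,0],0,180],
  ],
)

```text
t: 27.55
eef_pos: [0.4699, -0.1536, 0.1537]
tool_rot: [-2.485, -1.922, 0.0]
contact_force: [0.8, -0.9, 0.5]
gripper_width: 0.279
grasp_force: 0.0
```

Request:
play_rows(
  motion=[
    [[0,0,0],0,180],
    [[0,0,0.01],0,180],
    [[0,0,0.03],0,180],
    [[0,0,0.07],0,180],
    [[0,0,0.07],0,180],
  ],
)

```text
t: 28.05
eef_pos: [0.4693, -0.1533, 0.2445]
tool_rot: [-2.484, -1.921, 0.001]
contact_force: [0.9, -0.4, -0.0]
gripper_width: 0.294
grasp_force: 0.0
```

Request:
play_rows(
  motion=[
    [[0,0,0.07],0,150],
    [[0,0,0.07],0,150],
    [[0,0.06,0.07],0,150],
    [[0,0.08,0.03],0,150],
    [[0,0.08,0],0,150],
  ],
)

```text
t: 28.55
eef_pos: [0.4713, -0.0431, 0.3671]
tool_rot: [2.483, 1.917, 0.006]
contact_force: [0.8, 0.5, 0.0]
gripper_width: 0.411
grasp_force: 0.0
```

Request:
play_rows(
  motion=[
    [[0,0.08,0],0,150],
    [[0,0.08,0],0,150],
    [[0,0.08,0],0,150],
    [[0,0.08,0],0,150],
    [[0,0,0],0,150],
  ],
)

```text
t: 29.05
eef_pos: [0.4693, 0.1204, 0.3641]
tool_rot: [-2.479, -1.927, -0.002]
contact_force: [-0.6, -0.8, -0.6]
gripper_width: 0.417
grasp_force: 0.0
```

Run:
```python
from h import *
lid()
T=camera('top');S=camera('side')
for c in(T,S):
    w=cloud(c); m=(np.hypot(w[...,0]-.467,w[...,1]+.167)<.045)&(w[...,2]>.1425)&(w[...,2]<.152); k=w[m]
    print(cv2.minEnclosingCircle(k[:,:2].astype('f4')),k.mean(0))
a=T['image'][215:263,352:408]; b=S['image'][288:330,255:304]; d=S['image'][120:345,185:345]
cv2.imwrite('pics/s5.png',np.hstack([cv2.resize(a[...,::-1],(265,400)),cv2.resize(b[...,::-1],(265,400)),cv2.resize(d[...,::-1],(267,400))]))
```

```text
n 231 centre z 0.1443 tilt_s -0.017 tilt_t 0.020 far z 0.1448 tab edge z 0.1439
29.1 [0.4695 0.1182 0.364 ] [ 0.4  0.3 -0.3] 0.0
((0.4666450321674347, -0.16705618798732758), 0.02461027354001999) [ 0.46619188 -0.16748789  0.14494086]
((0.4656551778316498, -0.16693012416362762), 0.02481611631810665) [ 0.4659385  -0.16752891  0.14495189]
```

View pics/s5.png

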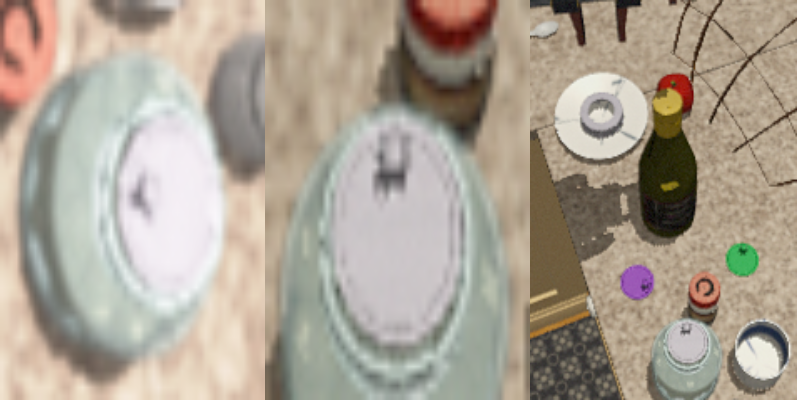

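The pictures show the lid flat and centred on the jar, with its tab at (143,195) and (395,165). The band is flat in the saucer at (602,112), and everything else stands where it was.

```bash
python3 -c "
from h import *
print(hand_in())"
```

```text
the job is handed in; nothing more can be done
None
```

The job is handed in: I unscrewed the band and laid it flat in the empty saucer, raised the lid's tab edge about 10 mm for some 1.6 s with the far edge still down, and set the lid back flat and centred, at about 29 s of the 67 s.

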